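Clamp a glued sword grip in the bench quick clamp

TASK

Clamp the freshly glued sword grip: first push it along the clamp bed until its end is home against the brass end stop, then squeeze the orange trigger again and again until the sliding jaw holds the grip firmly and squarely against the fixed jaw, and let the trigger spring back. Move the jaw only with the trigger, never by pushing it, and leave the other things on the bench where they are.

Things in the scene. Friction and masses are not known exactly. Their poses are not given: they have to be found in the camera images.
- clamp: Quick clamp bolted to the bench: red head, grey bed. Origin on the bench under the bed. +x along the bed from its open near end to the brass end stop; +y the closing direction, from the red head to the fixed jaw; z up. Bed top 12 mm up, from x -132 to 92, y -40 to 110 mm. Head cheeks 124 mm high, |x| under 19 mm. A steel bar runs back from the jaw to y = -249 mm with the jaw open.
- trigger_face (a point): Middle of the orange trigger's front face (+y side), 65 mm above its hinge (hinge along x at y -125, z 105 mm of the clamp). Lever 24 mm wide, 12 mm thick, top 84 mm from the hinge. At rest it leans to +y, this point at y -101, z 166 mm. Pushed to -y it travels 18 mm to its end stop, upright. Can be squeezed with the post between two fingers from above or pushed with closed fingers.
- trigger (a joint): Trigger angle: 0 at rest, 0.28 rad fully squeezed. A full squeeze from full rest drives the jaw 9 mm (two teeth; 4.5 mm if it is not let fully back); let go, it springs back (1 to 2 N) and the jaw stays. Moving the free jaw takes about 11 N at point trigger_face; when the jaw presses on the part the trigger goes stiff and stops short, before about 2/3 of its travel: stopping there under 18 to 22 N means a firm hold.
- grip_back (a point): Middle of the back face (-y) of the red fixed grip post behind the trigger, 168 mm above the bench, at y = -151 mm of the clamp. The post is rigid, 28 mm wide (x), 16 mm thick, top 189 mm above the bench. Over post and trigger at this height: 50 mm at rest, 32 mm fully squeezed; only the trigger side moves.
- jaw: The sliding jaw with its bar and its black sprung pad (red block 56 mm wide in x, top 61 mm above the bench). Its axes are those of the clamp; its origin moves with it and lies at y = 0 to 24 mm in the clamp's frame at the start, growing as the jaw closes. A friction lock holds it where it is driven (14 N); it must not be pushed by the robot.
- jaw_face (a point): Centre of the black pad's face, which presses on the part, 36 mm above the bench. The pad is sprung (6 N per mm, up to 4 mm back into the jaw).
- anvil: The fixed jaw, dark steel block, 120 mm long in x, 46 mm high above the bed. Origin at the middle of the foot of its gripping face, which lies at y = 75 mm in the clamp's frame and looks to -y.
- end_stop: Brass end stop on the bed, 70 mm wide in y, 40 mm high. Origin at the middle of the foot of its stopping face, which lies at x = 75 mm, y = 40 mm in the clamp's frame and looks to -x.
- grip_blank: The glued sword grip: two pale wood scales on a steel tang, a loose block 140 mm long (x), 34 mm thick (y), 40 mm high, about 0.2 kg, lying on the bed between the jaws. Origin at the centre of its underside; its x axis points roughly to the end stop.
- blank_end (a point): Centre of the end face of the sword grip that must come home against the brass end stop (70 mm from the grip's centre, half-way up). At the start it is 25 to 50 mm short of the stop; home, it lies at x = 75 mm in the clamp's frame.
- hammer: It stands or lies on the bench as a bystander and must be left where it is. Hammer with a wooden handle, lying.
- screwdriver: It stands or lies on the bench as a bystander and must be left where it is. Screwdriver with an orange handle, lying.
- wrench: It stands or lies on the bench as a bystander and must be left where it is. Steel wrench, lying.
- glue: It stands or lies on the bench as a bystander and must be left where it is. White glue bottle with an orange cap, 56 mm across, 150 mm high; origin under its centre.
- polish: It stands or lies on the bench as a bystander and must be left where it is. Green can, 80 mm across, 70 mm high; origin under its centre.
- pommel: It stands or lies on the bench as a bystander and must be left where it is. Brass pommel, 60 mm across, 46 mm high; origin under its centre.
- file: It stands or lies on the bench as a bystander and must be left where it is. Flat file with a wooden handle, 240 mm long, lying.
There are look-alikes about, which are no part of the job. What is shaped like the grip_blank but black or blue is not meant.

How it is judged:
By the outcome, as a careful person would: the job done as asked, in the order asked, and still so for the second after the job is handed in, with the robot touching nothing.
It also fails if it takes over 54 s, if anything falls off the work surface, if the arm or the gripper's body presses on something with over 40 N, if the wrist force passes 120 N, or if a joint passes its speed limit or range.

ROBOT

A 6-joint arm with a two-finger parallel gripper is mounted at the origin on the work surface. World frame = base frame: x ahead of the robot, y to its left, z up, the work surface at z = 0. Lengths are in m, angles in degrees, forces in N, time in s.
With the tool pointing down it reaches from about 0.35 to 0.975 m from the base axis. Payload 4.9 kg.
Tool frame: the origin (TCP) lies at the very end of the fingers, on their centre line; the grasp point (between the pads) lies 19 mm behind it; z points along the fingers, x is the direction in which the jaws open and shut, and the axes are right-handed (so a half turn about z gives the same grasp; the last joint's range is limited). The gripper opens to 85 mm and grips with 20 to 120 N. Pads are 22 mm wide; open, the fingers measure 114 mm over their backs; the gripper's body (76 mm by 85 mm) begins 54 mm behind the grasp point. The pads swing forward as they close: fully open they stand 13 mm farther back than shut.
Start: joints at [57.582, 3.019, 92.412, -0, 84.569, -6.818], TCP at [0.27, 0.564, 0.231] pointing down, gripper open.
Joint ranges: [-172.51, 172.51], [-57.92, 126.97], [3.15, 148.05], [-58.71, 238.71], [5.1, 150.11], [-179.66, 179.66]. Speed limits (degrees/s): [147.25, 147.25, 180, 180, 180, 180].

INTERFACE

Orientations are given as [roll, pitch, yaw] about the fixed x, y, z axes, in that order (R = Rz(yaw) Ry(pitch) Rx(roll)).
In Python, from cell import arm gives the robot as it stands. The module is installed in compiled form; this text tells all that it offers.
- The arm moves only by the tool send_rows, never from a script. Its argument "motion" is text: rows parted by semicolons, each of 7 numbers parted by spaces: the shift along the tool's x, y, z in m, then the turn, a rotation vector about the tool's x, y, z in degrees, then the opening, from 0 (shut) to 1 (fully open). A call has exactly 10 rows; each row is the pose to reach, as a shift and turn from the pose commanded when the call began, along the tool's axes at that moment; what a row does not reach only later rows make up. A row lasts 1/12 s, in which the tool goes at most 41.7 mm and 7.16 degrees, less where a joint would pass 70% of its speed; a pose out of reach is approached as far as the arm can. A call with a gripper value outside its range is refused whole. The fingers move at their own pace and stop on an object; "force" is the grip in N (left out, the last holds). Time passes only in rows, so rows that repeat a pose let the fingers close, or fill a call up. It gives the time, the measured TCP pose, the force and the opening at its end, in the units of the state.
- arm.get_state(): the state, without advancing time (a new reading comes with each control period).
- arm.read_camera(name): name is "side" or "top" or "wrist"; returns a dict with "frame" (400x640x3 uint8, blue, green, red), "vertical_fov" (degrees; the focal length in pixels is half the picture's height over the tangent of half this angle, whatever the lens; pixels are square), "cx", "cy" (the principal point, pixels), "camera_from_world" (4x4, takes a point from world to camera coordinates). Camera axes: x right, y up, looking along -z (the intrinsics and any distortion apply to the point x, -y, -z); pixel columns grow to the right and rows downward; lengths in m; the calibration is good to about 2 mm. A picture is of the moment at which its call begins. There is no depth.
- arm.hand_in(): hands the job in, once; it reports no verdict.
The state is a dict: "t": time; "qpos": joint angles; "dq": joint speeds; "joint_efforts": joint torques, N m; "ee_pos": TCP position; "tcp_rot": TCP orientation; "ft_force": force on the tool from outside, world axes, zero at the start; "ft_torque": the same for the moment, N m; "gripper_width": finger opening in m.
Only numpy, scipy, OpenCV 4.12 (cv2) and the standard library are available. Lean on these libraries where they do the work, as an engineer would, in place of code of your own. Each camera call takes 0.05 s, during which the arm holds its last target. There are 200 camera calls.

## Working session

There is one attempt and no reset: what is moved stays moved. The work goes in short steps, Python scripts to look and compute and a tool call to move; the robot and the scene stay as the last step left them, time stands still between calls to the robot, and variables do not carry over. Pictures are saved under pics/ and viewed, about 8 in all and at most 12, crops included, and the job is handed in when it is done.

Besides the shell and the picture viewer there is one more tool, called after "Emit:" as name(argument=value, ...) on one line, values as JSON. send_rows: Moves the arm, as the interface text tells. Its arguments: {"type":"object","properties":{"motion":{"type":"string"},"force":{"type":"number"}},"required":["motion"]}

```bash
mkdir -p pics
cat > h.py <<'E'
from cell import arm
import numpy as np, cv2, pickle
def shot(n,tag):
    d=arm.read_camera(n); cv2.imwrite(f'pics/{tag}.png',d['frame']); pickle.dump(d,open(f'pics/{tag}.pkl','wb')); return d
def load(tag): return pickle.load(open(f'pics/{tag}.pkl','rb'))
def f(d): return d['frame'].shape[0]/2/np.tan(np.radians(d['vertical_fov'])/2)
def proj(d,P):
    P=np.atleast_2d(P); c=(np.c_[P,np.ones(len(P))]@np.array(d['camera_from_world']).T)[:,:3]
    return np.c_[d['cx']+f(d)*c[:,0]/-c[:,2], d['cy']+f(d)*-c[:,1]/-c[:,2]]
def ray(d,u,v):
    M=np.array(d['camera_from_world']);R=M[:3,:3];o=-R.T@M[:3,3]
    r=R.T@np.array([(u-d['cx'])/f(d),-(v-d['cy'])/f(d),-1]);return o,r
def onz(d,u,v,z):
    o,r=ray(d,u,v);return o+r*(z-o[2])/r[2]
E
python3 - <<'E'
from h import *
for n in('top','side'):
    d=shot(n,n+'0');print(n,{k:v for k,v in d.items() if k not in('frame',)})
print(arm.get_state())
E
```

```text
top {'vertical_fov': 50.210522117491564, 'cx': 327.62491647429135, 'cy': 192.87305949812261, 'camera_from_world': array([[-0.00634569, -0.99997385, -0.00346759, -0.00780475],
       [ 0.98703911, -0.0068196 ,  0.16033495, -0.56150445],
       [-0.16035441, -0.00240521,  0.98705657, -1.15100485],
       [ 0.        ,  0.        ,  0.        ,  1.        ]])}
side {'vertical_fov': 44.393742043629956, 'cx': 318.20875383313336, 'cy': 195.9128526315395, 'camera_from_world': array([[ 0.9299545 , -0.36767103, -0.00162768, -0.53262419],
       [ 0.27613515,  0.69549512,  0.66335203, -0.23591351],
       [-0.24276328, -0.61733666,  0.74830571, -1.61306176],
       [ 0.        ,  0.        ,  0.        ,  1.        ]])}
{'t': 0.1, 'qpos': array([ 5.75816662e+01,  3.05322260e+00,  9.24853088e+01,  1.48497473e-03,
        8.45688139e+01, -6.81887167e+00]), 'dq': array([ 7.67922849e-02, -5.04415445e-02, -1.26313093e-01,  4.85681740e-02,
        3.80519734e-02, -8.06983562e-05]), 'joint_efforts': array([ 4.48135752e-04, -3.94898736e+01, -3.71364605e+01, -6.46704484e-05,
        3.83991748e-03,  1.51733627e-05]), 'ee_pos': array([0.26973982, 0.56316273, 0.2301774 ]), 'tcp_rot': array([-1.79985787e+02,  1.06410435e-01,  6.44004092e+01]), 'ft_force': array([-0.25665693, -1.04461875, -0.04888677]), 'ft_torque': array([ 0.08097447, -0.00504813, -0.01992209]), 'gripper_width': 0.08539625157629531}
```

View pics/top0.png

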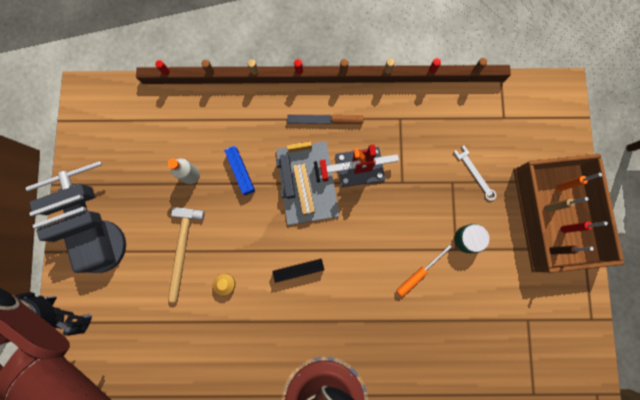

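View pics/side0.png

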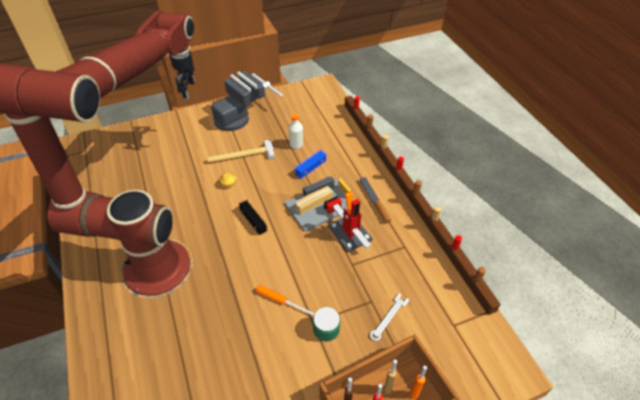

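The pale grip on the bed at top (303,188) is the one meant. The blue block at (239,170) and the black block at (298,271) are look-alikes lying off the clamp. I'll enlarge both views to confirm this and measure.

Run:
```python
from h import *
a=load('top0')['frame'][130:240,260:410]; b=load('side0')['frame'][160:260,270:400]
cv2.imwrite('pics/c.png',np.vstack([cv2.resize(a,(750,550),interpolation=cv2.INTER_CUBIC)]))
cv2.imwrite('pics/cs.png',cv2.resize(b,(780,600),interpolation=cv2.INTER_CUBIC))
```

```text
(no output)
```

View pics/c.png

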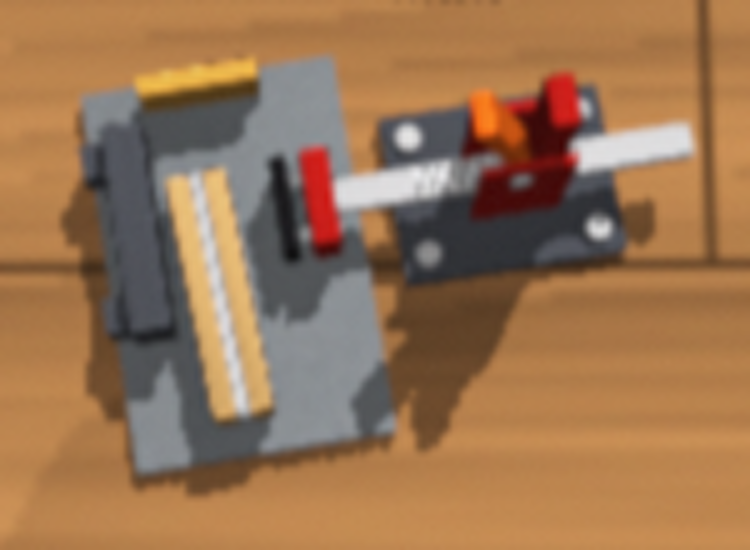

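View pics/cs.png

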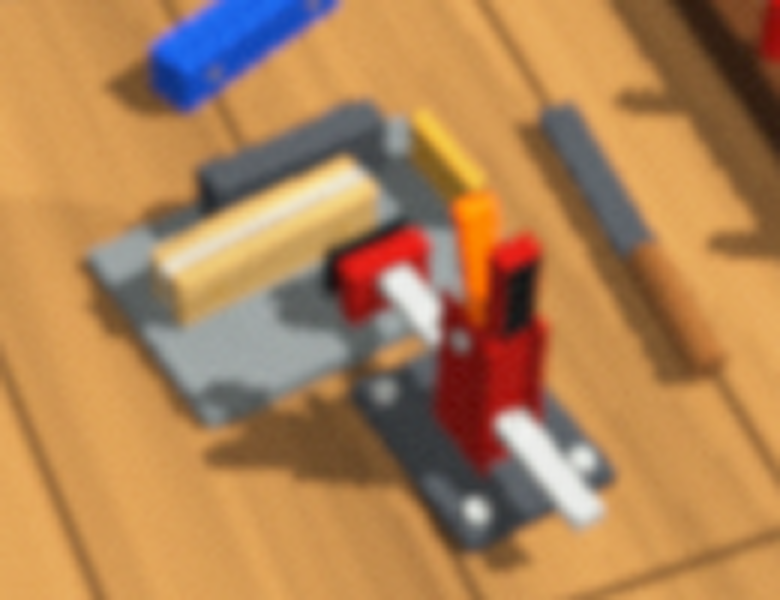

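The crops show the pale two-scale grip with its steel strip between jaw and anvil, well short of the brass stop. The bed corners, grip corners and trigger are readable in both views, so I'll fit the poses.

Run:
```python
from h import *
from scipy.optimize import least_squares
t,s=load('top0'),load('side0')
T=lambda p:np.array(p)/5+[260-.4,130-.4]; S=lambda p:np.array(p)/6+[270-.4,160-.4]
bed=np.array([[92,110,12],[92,-40,12],[-132,-40,12],[-132,110,12]])/1e3
gb=np.array([[70,17,40],[70,-17,40],[-70,-17,40],[-70,17,40]])/1e3
def tr(p,P):
    c,n=np.cos(p[2]),np.sin(p[2]);return P@np.array([[c,n,0],[-n,c,0],[0,0,1]])+[p[0],p[1],p[3]]
def fit(P,tp,sp,si):
    r=lambda p:np.r_[(proj(t,tr(p,P))-T(tp)).ravel(),(proj(s,tr(p,P[si]))-S(sp)).ravel()]
    o=least_squares(r,[.6,0,.1,0]);print(o.x,np.degrees(o.x[2]),np.round(o.fun,1));return o.x
c=fit(bed,[(82,97),(332,58),(393,430),(138,472)],[(208,424),(88,258)],[2,3])
g=fit(gb,[(167,178),(222,168),(272,408),(215,420)],[(348,155),(380,185),(182,292),(155,248)],[0,1,2,3])
ci=np.cos(c[2]);n=np.sin(c[2]);R=np.array([[ci,-n],[n,ci]])
print('grip in clamp',R.T@(g[:2]-c[:2]),np.degrees(g[2]-c[2]))
for nm,P in dict(trig=(0,-101,166),trigtop=(0,-110,186),post=(0,-143,189),barend=(0,-249,46),stop=(75,40,52),anv=(0,75,58)).items():
    w=tr([*c[:3],0],np.array([P])/1e3);print(nm,w,(proj(t,w)-[259.6,129.6])*5,(proj(s,w)-[269.6,159.6])*6)
```

```text
[ 0.62612387  0.01739373  0.15497794 -0.00372157] 8.879581979708904 [-0.2 -0.3  0.1 -0.4  0.4 -0.2 -0.4 -0.2 -0.5  0.6 -0.7  0.1]
[0.57600347 0.05569695 0.2052976  0.01478723] 11.762685812980394 [-0.5 -0.6  0.4 -1.1  0.6 -0.7 -0.1 -0.6 -0.7  0.1 -0.7  0.9 -0.8 -0.5
 -1.4  0.6]
grip in clamp [-0.04360728  0.04558065] 2.8831038332714893
trig [[ 0.64171406 -0.08239578  0.166     ]] [[477.08995565 122.35716737]] [[465.41530981 228.77015708]]
trigtop [[ 0.64310329 -0.09128791  0.186     ]] [[497.16538854 109.56585004]] [[476.10051654 214.95586505]]
post [[ 0.64819711 -0.12389241  0.189     ]] [[562.5552638   97.68351453]] [[510.28468507 251.43817366]]
barend [[ 0.66455909 -0.22862199  0.046     ]] [[721.37439743 134.26862208]] [[603.19657579 550.6269322 ]]
stop [[0.69405066 0.0684912  0.052     ]] [[197.60039892  84.77558826]] [[435.89726226 155.48320701]]
anv [[0.614547   0.09149485 0.058     ]] [[155.0725342 220.1633709]] [[300.17086414 158.41745284]]
```

```bash
cat >> h.py <<'E'
from scipy.spatial.transform import Rotation as Ro
C0=np.array([.6261,.0174,0]);CY=8.9
RC=Ro.from_euler('z',CY,degrees=True)
def w(P): return C0+RC.apply(np.array(P)/1e3)
def cl(Pw): return np.round(RC.inv().apply(np.array(Pw)-C0)*1e3,1)
def goto(P,rel,frm=None,rot=None):
    "tool-axes shift and turn from current pose to clamp point P (mm), tool down, tool x at clamp yaw rel"
    st=arm.get_state();p=st['ee_pos'] if frm is None else frm
    R=Ro.from_euler('xyz',st['tcp_rot'] if rot is None else rot,degrees=True)
    Rt=Ro.from_euler('xyz',[180,0,CY+rel],degrees=True)
    print('now',cl(p),'shift',np.round(R.inv().apply(w(P)-p),4),'turn',np.round((R.inv()*Rt).as_rotvec(degrees=True),2))
E
python3 - <<'E'
from h import *
goto((-155,45,110),90,frm=[.27,.564,.231],rot=[180,0,64.4])
t=load('top0')
for u,v in[(275,279),(300,262),(323,265),(287+0,150)]:print(onz(t,u,v,.04),cl(onz(t,u,v,.04)))
for u,v in[(278,158),(298,258),(305,150),(330,245)]:
    print('pad/jaw',cl(onz(t,u/5+259.6,v/5+129.6,.058)))
E
```

```text
now [-267.2  595.1  231. ] shift [-0.3898  0.4041  0.121 ] turn [  0.    0.  -34.5]
[0.32535234 0.13350228 0.04      ] [-279.2  161.2   40. ]
[0.37068397 0.06549833 0.04      ] [-244.9   87.    40. ]
[0.362169   0.00243098 0.04      ] [-263.1   26.    40. ]
[0.6874488  0.10399943 0.04      ] [74.  76.1 40. ]
pad/jaw [24.1  1.6 58. ]
pad/jaw [-34.1  -0.4  58. ]
pad/jaw [ 26.2 -14.1  58. ]
pad/jaw [-29.7 -19.2  58. ]
```

Emit:
send_rows(motion="-0.03 0.03 0 0 0 -3.5 0; -0.06 0.06 0 0 0 -7 0; -0.086 0.088 0 0 0 -10.5 0; -0.112 0.116 0 0 0 -14 0; -0.138 0.144 0 0 0 -17.5 0; -0.166 0.172 0 0 0 -21 0; -0.194 0.200 0 0 0 -24.5 0; -0.221 0.228 0 0 0 -28 0; -0.248 0.257 0 0 0 -31.5 0; -0.276 0.286 0 0 0 -34.5 0", force=20)

```text
t: 0.93
ee_pos: [0.4086, 0.1894, 0.231]
tcp_rot: [-180.0, -0.0, 99.1]
ft_force: [1.5, -0.2, 0.3]
gripper_width: -0.0001
```

Run:
```python
from h import *
goto((-150,45,110),90)
```

```text
now [-188.2  203.6  231. ] shift [-0.1587  0.0377  0.121 ] turn [-0.  -0.   0.2]
```

Emit:
send_rows(motion="-0.03 0.007 0.02 0 0 0 0; -0.06 0.014 0.04 0 0 0 0; -0.09 0.021 0.06 0 0 0 0; -0.12 0.028 0.08 0 0 0 0; -0.145 0.036 0.1 0 0 0 0; -0.159 0.038 0.125 0 0 0 0; -0.159 0.038 0.15 0 0 0 0; -0.159 0.038 0.18 0 0 0 0; -0.159 0.038 0.203 0 0 0 0; -0.159 0.038 0.203 0 0 0 0")

```text
t: 1.77
ee_pos: [0.4659, 0.0401, 0.0227]
tcp_rot: [-179.4, -0.1, 98.9]
ft_force: [-0.5, 0.4, -0.4]
gripper_width: 0.0001
```

Run:
```python
from h import *
d=shot('side','s1');shot('wrist','w1')
goto((-76,45,28),90)
a=d['frame'][140:260,240:400]; b=load('w1')['frame']
cv2.imwrite('pics/c1.png',np.vstack([cv2.resize(a,(480,360),interpolation=cv2.INTER_CUBIC),cv2.resize(b,(480,300))[:240]]))
```

```text
now [-150.8   46.5   27.6] shift [-0.0015  0.0748 -0.0006] turn [-0.15 -0.03  0.  ]
```

View pics/c1.png

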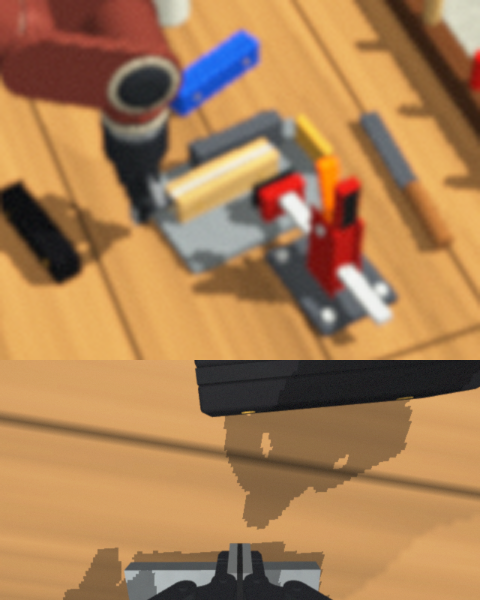

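The fingers stand behind the near end of the grip at crop (145,205), in line with it. Pushing now.

Emit:
send_rows(motion="-0.0015 0.012 0 0 0 0 0; -0.0015 0.02 0 0 0 0 0; -0.0015 0.026 0 0 0 0 0; -0.0015 0.032 0 0 0 0 0; -0.0015 0.038 0 0 0 0 0; -0.0015 0.044 0 0 0 0 0; -0.0015 0.05 0 0 0 0 0; -0.0015 0.056 0 0 0 0 0; -0.0015 0.061 0 0 0 0 0; -0.0015 0.064 0 0 0 0 0")

```text
t: 2.7
ee_pos: [0.535, 0.0484, 0.0283]
tcp_rot: [180.0, 0.0, 98.9]
ft_force: [-1.3, -0.2, 1.5]
gripper_width: 0.0001
```

Emit:
send_rows(motion="0 0.001 0 0 0 0 0; 0 0.002 0 0 0 0 0; 0 0.003 0 0 0 0 0; 0 0.004 0 0 0 0 0; 0 0.005 0 0 0 0 0; 0 0.006 0 0 0 0 0; 0 0.007 0 0 0 0 0; 0 0.008 0 0 0 0 0; 0 0.009 0 0 0 0 0; 0 0.009 0 0 0 0 0")

```text
t: 3.53
ee_pos: [0.5435, 0.0498, 0.0284]
tcp_rot: [180.0, 0.0, 98.9]
ft_force: [-1.1, -0.3, 0.1]
gripper_width: -0.0004
```

Emit:
send_rows(motion="0 0.0005 0 0 0 0 0; 0 0.001 0 0 0 0 0; 0 0.0015 0 0 0 0 0; 0 0.002 0 0 0 0 0; 0 0.0025 0 0 0 0 0; 0 0.003 0 0 0 0 0; 0 0.0035 0 0 0 0 0; 0 0.004 0 0 0 0 0; 0 0.004 0 0 0 0 0; 0 0.004 0 0 0 0 0")

```text
t: 4.37
ee_pos: [0.5439, 0.0499, 0.0279]
tcp_rot: [-179.5, -0.0, 98.9]
ft_force: [-14.0, -2.4, 9.3]
gripper_width: 0.0002
```

Run:
```python
from h import *
st=arm.get_state();print(cl(st['ee_pos']),st['ft_force'])
a=shot('side','s2')['frame'][160:240,280:390]; b=shot('top','t2')['frame'][135:235,265:345]
cv2.imwrite('pics/c2.png',np.hstack([cv2.resize(a,(412,300),interpolation=cv2.INTER_CUBIC),cv2.resize(b,(240,300),interpolation=cv2.INTER_CUBIC)]))
```

```text
[-76.2  44.9  27.9] [-14.00927789  -2.36240229   9.32435722]
```

View pics/c2.png

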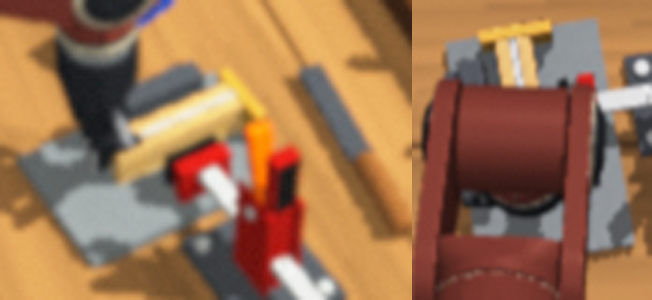

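Home: at clamp x = -76 the force rose to 14 N, and the picture shows the grip's far end at (240,90) touching the brass. Backing off, lifting, and going over to the trigger.

Emit:
send_rows(motion="0 -0.006 0 0 0 0 0; 0 -0.015 0 0 0 0 0; 0 -0.03 0 0 0 0 0; 0 -0.03 -0.03 0 0 0 0; 0 -0.03 -0.06 0 0 0 0; 0 -0.03 -0.09 0 0 0 0; 0 -0.03 -0.12 0 0 7 0; 0 -0.03 -0.15 0 0 14 0; 0 -0.03 -0.175 0 0 21 0; 0 -0.03 -0.182 0 0 28 0")

```text
t: 5.3
ee_pos: [0.5199, 0.0457, 0.2162]
tcp_rot: [179.4, -0.2, 70.6]
ft_force: [0.0, 0.3, 0.2]
gripper_width: -0.0002
```

Emit:
send_rows(motion="0 0 0 0 0 7 0; 0 0 0 0 0 14 0; 0 0 0 0 0 21 0; 0 0 0 0 0 28 0; 0 0 0 0 0 35 0; 0 0 0 0 0 42 0; 0 0 0 0 0 49 0; 0 0 0 0 0 56 0; 0 0 0 0 0 62 0; 0 0 0 0 0 62 0")

```text
t: 6.13
ee_pos: [0.5175, 0.0458, 0.2104]
tcp_rot: [180.0, -0.1, 8.8]
ft_force: [0.6, 0.4, 0.4]
gripper_width: -0.0004
```

Run:
```python
from h import *
st=arm.get_state();print(st['qpos'],st['ft_force'])
goto((0,-60,160),0)
```

```text
[-3.16288787e+00 -1.08908213e+01  1.07652785e+02  8.47111307e-03
  8.31672500e+01 -1.19730980e+01] [0.55965777 0.35028627 0.44834787]
now [-102.9   44.8  210.4] shift [0.103  0.1047 0.0505] turn [ 0.01 -0.07 -0.09]
```

Emit:
send_rows(motion="0.02 0.02 0 0 0 0 0; 0.04 0.04 0 0 0 0 0; 0.06 0.06 0 0 0 0 0; 0.08 0.08 0 0 0 0 0; 0.103 0.1 0 0 0 0 0; 0.103 0.105 0.01 0 0 0 0; 0.103 0.105 0.025 0 0 0 0; 0.103 0.105 0.04 0 0 0 0; 0.103 0.105 0.05 0 0 0 0; 0.103 0.105 0.05 0 0 0 0")

```text
t: 6.97
ee_pos: [0.6323, -0.0408, 0.1555]
tcp_rot: [-179.8, 0.4, 9.0]
ft_force: [-1.2, -0.6, -0.4]
gripper_width: 0.0001
```

Run:
```python
from h import *
goto((0,-60,160),0)
a=shot('side','s3')['frame'][120:260,270:410]; b=shot('wrist','w3')['frame']
cv2.imwrite('pics/c3.png',np.hstack([cv2.resize(a,(400,400),interpolation=cv2.INTER_CUBIC),cv2.resize(b,(400,250))[:250].repeat(1,0) if 0 else cv2.copyMakeBorder(cv2.resize(b,(400,250)),0,150,0,0,0)]))
```

```text
now [ -2.9 -58.4 155.5] shift [ 0.0029  0.0016 -0.0046] turn [-0.15  0.41  0.08]
```

View pics/c3.png

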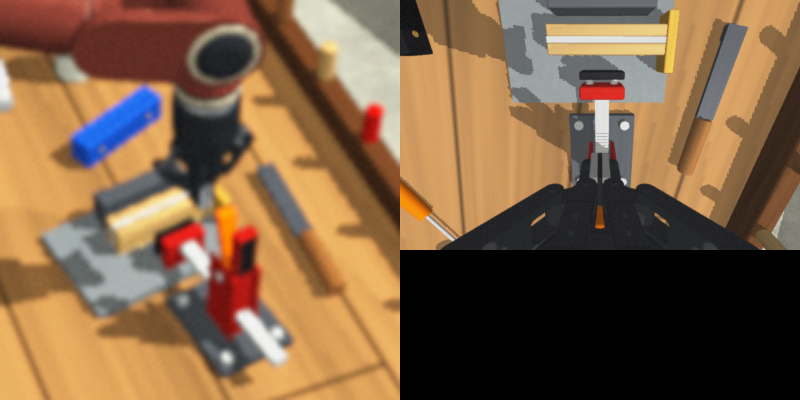

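The wrist view shows the closed fingers centred in front of the orange trigger, at (600,217). The grip is against the brass at (668,42) and parallel to the anvil, and the jaw-to-grip gap is about 19 mm plus about 10 mm to the anvil. First squeeze, carefully.

Emit:
send_rows(motion="0.003 0.006 -0.002 0 0 0 0; 0.003 0.012 -0.002 0 0 0 0; 0.003 0.018 -0.002 0 0 0 0; 0.003 0.022 -0.002 0 0 0 0; 0.003 0.025 -0.002 0 0 0 0; 0.003 0.028 -0.002 0 0 0 0; 0.003 0.031 -0.002 0 0 0 0; 0.003 0.034 -0.002 0 0 0 0; 0.003 0.036 -0.002 0 0 0 0; 0.003 0.036 -0.002 0 0 0 0")

```text
t: 7.9
ee_pos: [0.644, -0.0749, 0.1637]
tcp_rot: [-179.7, -0.0, 8.9]
ft_force: [-4.1, 9.2, 7.3]
gripper_width: -0.0001
```

Emit:
send_rows(motion="0 0.0015 0 0 0 0 0; 0 0.003 0 0 0 0 0; 0 0.0045 0 0 0 0 0; 0 0.006 0 0 0 0 0; 0 0.0075 0 0 0 0 0; 0 0.009 0 0 0 0 0; 0 0.010 0 0 0 0 0; 0 0.011 0 0 0 0 0; 0 0.012 0 0 0 0 0; 0 0.012 0 0 0 0 0")

```text
t: 8.73
ee_pos: [0.6465, -0.0868, 0.164]
tcp_rot: [-179.8, -0.1, 9.0]
ft_force: [-1.2, 8.8, 6.4]
gripper_width: -0.0002
```

Run:
```python
from h import *
goto((0,-60,160),0);shot('wrist','w4')
```

```text
now [   4.1 -106.1  164. ] shift [-0.004  -0.0461  0.0042] turn [-0.22 -0.12  0.06]
```

Emit:
send_rows(motion="-0.002 0.001 0 0 0 0 0; -0.003 0.002 0 0 0 0 0; -0.004 0.003 0 0 0 0 0; -0.004 0.004 0 0 0 0 0; -0.004 0.005 0 0 0 0 0; -0.004 0.006 0 0 0 0 0; -0.004 0.0065 0 0 0 0 0; -0.004 0.007 0 0 0 0 0; -0.004 0.007 0 0 0 0 0; -0.004 0.007 0 0 0 0 0")

```text
t: 9.62
ee_pos: [0.6439, -0.0904, 0.1635]
tcp_rot: [-179.4, -0.2, 9.0]
ft_force: [0.5, 18.7, 6.3]
gripper_width: 0.0
```

Run:
```python
from h import *
goto((0,-60,160),0);shot('wrist','w5');s=shot('side','s5')['frame'][120:260,270:410]
a=cv2.resize(load('w3')['frame'][:260,200:460],(390,390));b=cv2.resize(load('w5')['frame'][:260,200:460],(390,390))
cv2.imwrite('pics/c4.png',np.hstack([cv2.resize(s,(390,390)),b]))
```

```text
now [   0.9 -109.3  163.5] shift [-0.0008 -0.0492  0.0041] turn [-0.63 -0.21  0.15]
```

View pics/c4.png

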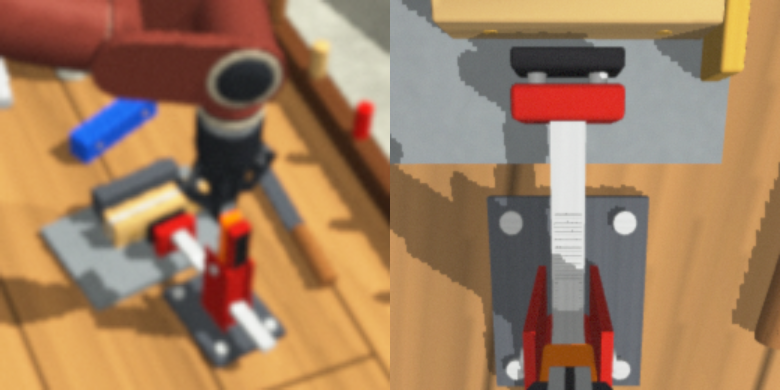

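Full squeeze reached: TCP y -109.3, 18.7 N at the end stop, trigger upright, jaw advanced and grip still on the brass. Release, then the second squeeze.

Emit:
send_rows(motion="0 -0.01 0 0 0 0 0; 0 -0.02 0 0 0 0 0; 0 -0.03 0 0 0 0 0; 0 -0.036 0 0 0 0 0; 0 -0.036 0 0 0 0 0; 0 -0.036 0 0 0 0 0; 0 -0.028 0 0 0 0 0; 0 -0.023 0 0 0 0 0; 0 -0.018 0 0 0 0 0; 0 -0.014 0 0 0 0 0")

```text
t: 10.55
ee_pos: [0.6413, -0.0814, 0.164]
tcp_rot: [-179.7, -0.1, 8.9]
ft_force: [-3.3, 9.5, 6.9]
gripper_width: -0.0
```

Emit:
send_rows(motion="0 0.002 0 0 0 0 0; 0 0.004 0 0 0 0 0; 0 0.006 0 0 0 0 0; 0 0.008 0 0 0 0 0; 0 0.01 0 0 0 0 0; 0 0.011 0 0 0 0 0; 0 0.012 0 0 0 0 0; 0 0.013 0 0 0 0 0; 0 0.014 0 0 0 0 0; 0 0.014 0 0 0 0 0")

```text
t: 11.38
ee_pos: [0.643, -0.0906, 0.1641]
tcp_rot: [-179.2, -0.1, 9.0]
ft_force: [-5.3, 22.6, 10.6]
gripper_width: -0.0002
```

Run:
```python
from h import *
goto((0,-60,160),0);shot('wrist','w6')
a=[load(x)['frame'][:170,220:440] for x in('w3','w5','w6')]
cv2.imwrite('pics/c5.png',np.hstack([cv2.resize(x,None,fx=1.2,fy=1.8) for x in a]))
```

```text
now [  -0.  -109.3  164.1] shift [ 0.0001 -0.0493  0.0048] turn [-0.78 -0.06  0.07]
```

View pics/c5.png

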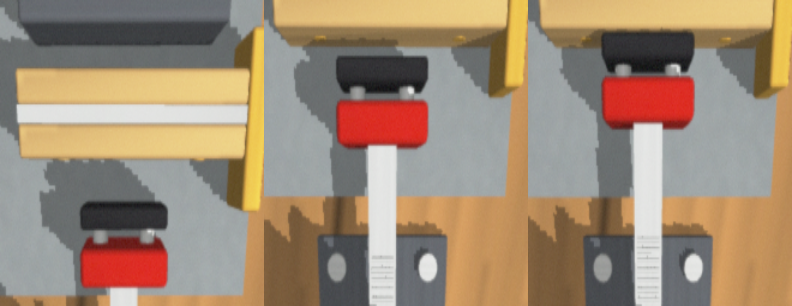

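The jaw pad went from about 21 mm to about 3 mm short of the grip. The grip is still on the brass, with about 10 mm left to the anvil. Third squeeze.

Emit:
send_rows(motion="0 -0.01 0 0 0 0 0; 0 -0.02 0 0 0 0 0; 0 -0.03 0 0 0 0 0; 0 -0.036 0 0 0 0 0; 0 -0.036 0 0 0 0 0; 0 -0.036 0 0 0 0 0; 0 -0.028 0 0 0 0 0; 0 -0.023 0 0 0 0 0; 0 -0.018 0 0 0 0 0; 0 -0.014 0 0 0 0 0")

```text
t: 12.27
ee_pos: [0.6412, -0.0812, 0.164]
tcp_rot: [-179.7, -0.1, 8.9]
ft_force: [-3.7, 10.3, 6.3]
gripper_width: -0.0003
```

Emit:
send_rows(motion="0 0.001 0 0 0 0 0; 0 0.002 0 0 0 0 0; 0 0.004 0 0 0 0 0; 0 0.006 0 0 0 0 0; 0 0.008 0 0 0 0 0; 0 0.009 0 0 0 0 0; 0 0.010 0 0 0 0 0; 0 0.011 0 0 0 0 0; 0 0.012 0 0 0 0 0; 0 0.013 0 0 0 0 0")

```text
t: 13.1
ee_pos: [0.6431, -0.0906, 0.1642]
tcp_rot: [-179.3, -0.1, 8.9]
ft_force: [-4.4, 21.5, 10.1]
gripper_width: -0.0001
```

Run:
```python
from h import *
goto((0,-60,160),0);shot('wrist','w7')
```

```text
now [   0.  -109.3  164.2] shift [-0.     -0.0493  0.0048] turn [-0.67 -0.08  0.05]
```

Full travel again. Fourth squeeze in smaller steps, since it may stall.

Emit:
send_rows(motion="0 -0.01 0 0 0 0 0; 0 -0.02 0 0 0 0 0; 0 -0.03 0 0 0 0 0; 0 -0.036 0 0 0 0 0; 0 -0.036 0 0 0 0 0; 0 -0.036 0 0 0 0 0; 0 -0.028 0 0 0 0 0; 0 -0.024 0 0 0 0 0; 0 -0.020 0 0 0 0 0; 0 -0.018 0 0 0 0 0")

```text
t: 13.98
ee_pos: [0.6401, -0.0762, 0.1637]
tcp_rot: [-179.7, -0.0, 8.9]
ft_force: [-4.9, 11.1, 8.0]
gripper_width: -0.0002
```

Emit:
send_rows(motion="0 0.001 0 0 0 0 0; 0 0.002 0 0 0 0 0; 0 0.003 0 0 0 0 0; 0 0.004 0 0 0 0 0; 0 0.005 0 0 0 0 0; 0 0.006 0 0 0 0 0; 0 0.007 0 0 0 0 0; 0 0.007 0 0 0 0 0; 0 0.007 0 0 0 0 0; 0 0.007 0 0 0 0 0")

```text
t: 14.82
ee_pos: [0.6417, -0.0832, 0.1641]
tcp_rot: [-179.8, -0.1, 8.9]
ft_force: [-2.8, 10.1, 6.4]
gripper_width: 0.0001
```

Emit:
send_rows(motion="0 0.001 0 0 0 0 0; 0 0.002 0 0 0 0 0; 0 0.003 0 0 0 0 0; 0 0.004 0 0 0 0 0; 0 0.005 0 0 0 0 0; 0 0.0055 0 0 0 0 0; 0 0.006 0 0 0 0 0; 0 0.006 0 0 0 0 0; 0 0.006 0 0 0 0 0; 0 0.006 0 0 0 0 0")

```text
t: 15.65
ee_pos: [0.6427, -0.0886, 0.1645]
tcp_rot: [-179.7, -0.1, 8.9]
ft_force: [-3.7, 10.2, 8.6]
gripper_width: -0.0002
```

Run:
```python
from h import *
goto((0,-60,160),0);shot('wrist','w8')
a=[load(x)['frame'][:170,220:440] for x in('w6','w7','w8')]
cv2.imwrite('pics/c6.png',np.hstack([cv2.resize(x,None,fx=1.2,fy=1.8) for x in a]))
```

```text
now [   0.  -107.3  164.5] shift [-0.     -0.0472  0.0047] turn [-0.29 -0.12  0.01]
```

View pics/c6.png

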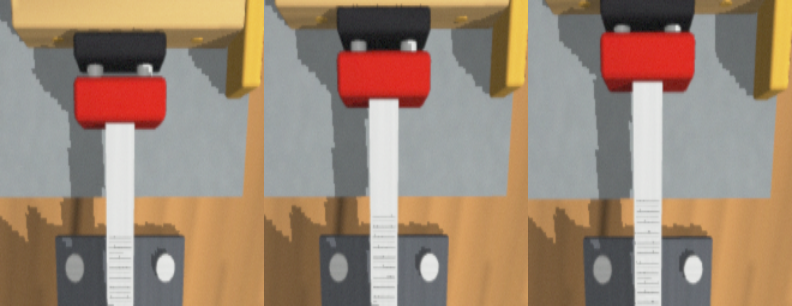

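The jaw is carrying the grip toward the anvil with the trigger still easy. I'll finish this squeeze, release, and start the fifth.

Emit:
send_rows(motion="0 0.001 0 0 0 0 0; 0 0.002 0 0 0 0 0; 0 0.003 0 0 0 0 0; 0 0.004 0 0 0 0 0; 0 0.004 0 0 0 0 0; 0 0.004 0 0 0 0 0; 0 0.004 0 0 0 0 0; 0 0.004 0 0 0 0 0; 0 0.004 0 0 0 0 0; 0 0.004 0 0 0 0 0")

```text
t: 16.53
ee_pos: [0.6431, -0.0906, 0.1646]
tcp_rot: [-179.5, -0.1, 9.0]
ft_force: [-4.6, 16.1, 10.8]
gripper_width: -0.0001
```

Emit:
send_rows(motion="0 -0.01 0 0 0 0 0; 0 -0.02 0 0 0 0 0; 0 -0.03 0 0 0 0 0; 0 -0.036 0 0 0 0 0; 0 -0.036 0 0 0 0 0; 0 -0.036 0 0 0 0 0; 0 -0.030 0 0 0 0 0; 0 -0.027 0 0 0 0 0; 0 -0.025 0 0 0 0 0; 0 -0.023 0 0 0 0 0")

```text
t: 17.37
ee_pos: [0.6391, -0.0709, 0.1628]
tcp_rot: [-179.8, 0.0, 8.9]
ft_force: [-2.9, 9.7, 4.8]
gripper_width: -0.0
```

Emit:
send_rows(motion="0 0.001 0 0 0 0 0; 0 0.002 0 0 0 0 0; 0 0.003 0 0 0 0 0; 0 0.004 0 0 0 0 0; 0 0.004 0 0 0 0 0; 0 0.004 0 0 0 0 0; 0 0.004 0 0 0 0 0; 0 0.004 0 0 0 0 0; 0 0.004 0 0 0 0 0; 0 0.004 0 0 0 0 0")

```text
t: 18.2
ee_pos: [0.6393, -0.0721, 0.1632]
tcp_rot: [-179.5, 0.0, 9.0]
ft_force: [-4.0, 13.7, 6.6]
gripper_width: -0.0002
```

It is stiffening early in the travel. I'll continue gently toward the equivalent of 18–22 N at the face.

Emit:
send_rows(motion="0 0.0005 0 0 0 0 0; 0 0.001 0 0 0 0 0; 0 0.0015 0 0 0 0 0; 0 0.002 0 0 0 0 0; 0 0.0025 0 0 0 0 0; 0 0.003 0 0 0 0 0; 0 0.003 0 0 0 0 0; 0 0.003 0 0 0 0 0; 0 0.003 0 0 0 0 0; 0 0.003 0 0 0 0 0")

```text
t: 19.03
ee_pos: [0.6397, -0.0739, 0.1637]
tcp_rot: [-179.4, 0.0, 9.0]
ft_force: [-7.5, 16.9, 8.2]
gripper_width: 0.0002
```

Run:
```python
from h import *
goto((0,-60,160),0);st=arm.get_state();print(st['ft_force'],RC.inv().apply(st['ft_force']))
```

```text
now [ -0.7 -92.3 163.7] shift [ 0.0008 -0.0323  0.004 ] turn [-0.58  0.04  0.08]
[-7.54464958 16.89350263  8.17138798] [-4.84021067 17.85733824  8.17138798]
```

Emit:
send_rows(motion="0 0.0005 0 0 0 0 0; 0 0.001 0 0 0 0 0; 0 0.0015 0 0 0 0 0; 0 0.0015 0 0 0 0 0; 0 0.0015 0 0 0 0 0; 0 0.0015 0 0 0 0 0; 0 0.0015 0 0 0 0 0; 0 0.0015 0 0 0 0 0; 0 0.0015 0 0 0 0 0; 0 0.0015 0 0 0 0 0")

```text
t: 19.87
ee_pos: [0.6398, -0.075, 0.164]
tcp_rot: [-179.4, 0.0, 9.0]
ft_force: [-8.2, 18.9, 11.0]
gripper_width: -0.0002
```

Run:
```python
from h import *
goto((0,-60,160),0);st=arm.get_state();print(RC.inv().apply(st['ft_force']));shot('wrist','w9')
a=[load(x)['frame'][:170,220:440] for x in('w8','w9')]
s=shot('side','s9')['frame'][160:240,280:390]
cv2.imwrite('pics/c7.png',np.hstack([cv2.resize(a[1],(390,460)),cv2.resize(s,(400,460))]))
```

```text
now [ -0.7 -93.4 164. ] shift [ 0.0008 -0.0334  0.0043] turn [-0.62  0.04  0.09]
[-5.1317191  19.97458349 10.96276929]
```

View pics/c7.png

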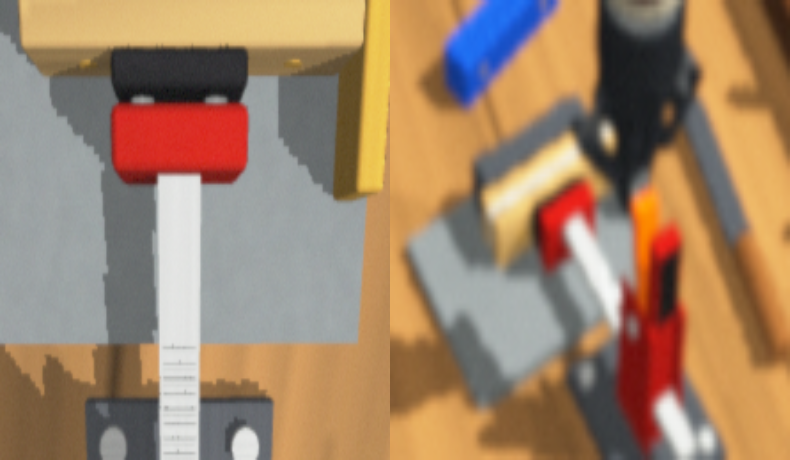

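The pad is compressed (posts shortened), the grip lies on the anvil and the brass, and the trigger is stiff at about 1/3 travel with about 20 N face-equivalent. I'll release and squeeze once more to confirm that it holds.

Emit:
send_rows(motion="0 -0.008 0 0 0 0 0; 0 -0.016 0 0 0 0 0; 0 -0.022 0 0 0 0 0; 0 -0.022 0 0 0 0 0; 0 -0.022 0 0 0 0 0; 0 -0.016 0 0 0 0 0; 0 -0.013 0 0 0 0 0; 0 -0.01 0 0 0 0 0; 0 -0.008 0 0 0 0 0; 0 -0.008 0 0 0 0 0")

```text
t: 20.8
ee_pos: [0.6392, -0.0714, 0.1628]
tcp_rot: [-179.8, 0.0, 8.9]
ft_force: [-2.0, 6.8, 3.1]
gripper_width: -0.0001
```

Emit:
send_rows(motion="0 0.001 0 0 0 0 0; 0 0.002 0 0 0 0 0; 0 0.003 0 0 0 0 0; 0 0.004 0 0 0 0 0; 0 0.005 0 0 0 0 0; 0 0.006 0 0 0 0 0; 0 0.0065 0 0 0 0 0; 0 0.0065 0 0 0 0 0; 0 0.0065 0 0 0 0 0; 0 0.0065 0 0 0 0 0")

```text
t: 21.63
ee_pos: [0.6396, -0.074, 0.1635]
tcp_rot: [-179.4, 0.0, 9.0]
ft_force: [-5.5, 15.9, 8.8]
gripper_width: 0.0
```

Run:
```python
from h import *
goto((0,-60,160),0);st=arm.get_state();print(RC.inv().apply(st['ft_force']))
```

```text
now [ -0.7 -92.3 163.5] shift [ 0.0008 -0.0323  0.0039] turn [-0.58  0.04  0.08]
[-2.96715412 16.58022109  8.76748871]
```

Emit:
send_rows(motion="0 0.0005 0 0 0 0 0; 0 0.001 0 0 0 0 0; 0 0.0015 0 0 0 0 0; 0 0.002 0 0 0 0 0; 0 0.0025 0 0 0 0 0; 0 0.0025 0 0 0 0 0; 0 0.0025 0 0 0 0 0; 0 0.0025 0 0 0 0 0; 0 0.0025 0 0 0 0 0; 0 0.0025 0 0 0 0 0")

```text
t: 22.47
ee_pos: [0.64, -0.0757, 0.164]
tcp_rot: [-179.3, 0.0, 9.0]
ft_force: [-7.4, 18.7, 10.1]
gripper_width: -0.0002
```

Run:
```python
from h import *
goto((0,-60,160),0);st=arm.get_state();print(RC.inv().apply(st['ft_force']));shot('wrist','w10')
```

```text
now [ -0.7 -94.2 164. ] shift [ 0.0008 -0.0341  0.0044] turn [-0.65  0.04  0.1 ]
[-4.39773108 19.65810731 10.13448638]
```

Emit:
send_rows(motion="0 -0.008 0 0 0 0 0; 0 -0.016 0 0 0 0 0; 0 -0.024 0 0 0 0 0; 0 -0.032 0 0 0 0 0; 0 -0.036 0 0 0 0 0; 0 -0.036 0 0 0 0 0; 0 -0.036 0 0 0 0 0; 0 -0.036 0 0 0 0 0; 0 -0.036 0 0 0 0 0; 0 -0.036 0 0 0 0 0")

```text
t: 23.35
ee_pos: [0.6352, -0.0461, 0.1623]
tcp_rot: [180.0, -0.0, 8.9]
ft_force: [-0.1, 0.0, -0.1]
gripper_width: -0.0002
```

Run:
```python
from h import *
goto((0,-60,160),0);shot('wrist','w11')
# bed-fixed vs red-jaw positions: compare by clamp-y of red jaw's front top edge (dark/red transition) on z=.061
for n in('w9','w10','w11'):
    d=load(n);im=d['frame'].astype(int);red=(im[...,2]>140)&(im[...,1]<70)&(im[...,0]<70)
    u0=proj(d,w((-15,25,61)))[0];print(n,u0,end=' ')
    for X in(-18,-15,15,18):
        u=int(round(proj(d,w((X,25,61)))[0,0]));v=np.where(red[:130,u])[0]
        if len(v):print([cl(onz(d,u,vv,.061))[1] for vv in(v[0],v[-1])],end=' ')
    print()
a=[load(x)['frame'][:100,220:440] for x in('w9','w11')]
cv2.imwrite('pics/c8.png',np.vstack([cv2.resize(x,(660,300)) for x in a]))
```

```text
now [ -0.9 -64.1 162.3] shift [ 0.0009 -0.0041  0.0023] turn [ 0.   -0.01 -0.03]
w9 [297.79540968  37.16455184] [np.float64(23.8), np.float64(8.8)] [np.float64(23.8), np.float64(8.8)] [np.float64(23.9), np.float64(8.2)] [np.float64(23.9), np.float64(8.2)] 
w10 [297.801621    36.08194816] [np.float64(24.4), np.float64(8.8)] [np.float64(24.4), np.float64(8.8)] [np.float64(24.5), np.float64(8.9)] [np.float64(24.5), np.float64(8.9)] 
w11 [298.21610645  79.6669519 ] [np.float64(24.1), np.float64(8.1)] [np.float64(24.1), np.float64(8.1)] [np.float64(24.1), np.float64(8.8)] [np.float64(24.1), np.float64(8.8)]
```

View pics/c8.png

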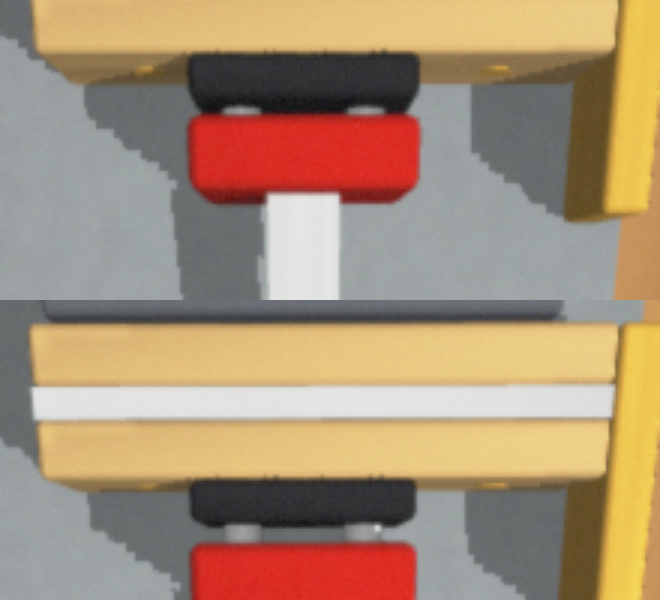

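Released: the jaw front stayed at y ≈ 24.1 (24.4 under load). The grip lies flush on the anvil with its end on the brass. I'll lift clear and do a numeric check of the pad compression before handing in.

Emit:
send_rows(motion="0 -0.005 0 0 0 0 0; 0 -0.005 -0.02 0 0 0 0; 0 -0.005 -0.05 0 0 0 0; 0 -0.005 -0.08 0 0 0 0; 0 -0.005 -0.1 0 0 0 0; 0 -0.005 -0.12 0 0 0 0; 0 -0.005 -0.12 0 0 0 0; 0 -0.005 -0.12 0 0 0 0; 0 -0.005 -0.12 0 0 0 0; 0 -0.005 -0.12 0 0 0 0")

```text
t: 24.23
ee_pos: [0.6334, -0.0405, 0.2797]
tcp_rot: [-179.9, 0.2, 8.9]
ft_force: [0.4, 0.5, -0.1]
gripper_width: -0.0001
```

Run:
```python
from h import *
d=shot('wrist','w12');print(arm.get_state()['ft_force'])
for n in('w3','w11','w12'):
    d=load(n);im=d['frame'].astype(int);u=int(round(proj(d,w((0,30,61)))[0,0]))-8
    red=(im[...,2]>140)&(im[...,1]<70);blk=im.max(2)<60
    v=np.where(red[:260,u])[0][0];b=[x for x in np.where(blk[:v+3,u])[0] if v-60<x<v]
    print(n,'red front',cl(onz(d,u,v,.061))[1],'pad front/back',cl(onz(d,u,b[0],.058))[1],cl(onz(d,u,b[-1],.058))[1])
a=load('w12')['frame'];cv2.imwrite('pics/c9.png',cv2.resize(a[:240,160:480],(800,600)))
```

```text
[0.78959722 0.33119179 0.18674364]
w3 red front -11.5 pad front/back 7.9 -2.2
w11 red front 24.1 pad front/back 38.4 28.3
w12 red front 24.1 pad front/back 37.4 29.3
```

```bash
python3 -c "
from h import *
print(arm.hand_in())"
```

```text
the job is handed in; nothing more can be done
None
```

The sword grip is clamped and the job is handed in at about 24 s of the 54 s. It is home on the brass end stop and held against the fixed jaw.

**What I did**
- **Pushing home:** I pushed the pale grip along the bed with closed fingers. The force rose to 14 N at the predicted home position.
- **Squeezing:** I pushed the trigger through four full squeezes, then a fifth that went stiff at about a third of its travel. I let go, squeezed once more to confirm, and let the trigger spring back. The jaw was moved only with the trigger.

**Last checks**
- **Firmness:** the fifth squeeze reached about 20 N on the arm's force sensor, which I estimate as 20 to 22 N at the trigger's middle. The confirming squeeze gave about the same.
- **Hold after release:** the jaw front stayed at y ≈ 24 mm, against 24.4 mm under load. The pad is compressed by roughly 4 mm.
- **Squareness:** the wrist picture shows the grip flush on the fixed jaw with its end touching the brass.
- **Robot clear:** the force read about zero after I lifted away.

**What was less certain**
- The pad compression came out at about 5 mm, more than the 4 mm the pad allows, so it is rough. The pad face measured at 37 to 38 mm instead of the expected 41 mm, probably because I assumed its height wrongly.
- The confirming squeeze stopped at about the same trigger position, so it did not by itself show that the jaw had stayed put. I relied on the jaw position in the pictures for that.
- I could not view a picture after lifting away, because the viewing limit was reached. I made no separate check that the other bench items stayed put, but the arm kept clear of them.

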